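# Test the latching stop button and restart

## Task

Test the bench's stop button: push the big mushroom head down until it latches in, then push on its wings to twist it clockwise (seen from above) until it pops back out, and let it turn back. After that, press the small round start button on the other box right in and let it come out again; do not press start while the stop is in. Only push with the fingers: do not lift, tip or shove the two boxes, and leave the things lying around where they are.

Things in the scene. Friction and masses are not known exactly. Their poses are not given: they have to be found in the camera images.
- stop_box: the stop box: grey cast control box, 80 x 80 mm and 46 mm high on a 92 x 92 mm foot plate, standing loose but heavy (2.5 kg) on the worktop, carrying the large black winged mushroom head. Origin: centre of its underside; z up. The two boxes may stand in either place, turned by up to 46 degrees.
- stop_top (a point): centre of the top of the mushroom head (moves with it). The head is 60 mm across and 18 mm high, a shallow dome; its top is 90 mm above the worktop when out. Two wings stick out of its rim on opposite sides.
- stop_wing (a point): outer end of one of the head's two wings, at half the wing's height, 50 mm from the head's axis (moves and turns with the head). Each wing is a radial bar 9 mm wide and 13 mm high that reaches from the 30 mm rim out to 50 mm from the axis; the other wing is diametrically opposite. With the head latched in, the wings' undersides are 64.5 mm above the worktop, 18 mm above the box's flat top (a steel bezel 40 mm across and 5 mm high surrounds the stem).
- stop (a joint): how far the mushroom head is pressed in, m: 0 = out, 0.012 = fully in (stop). It resists with a spring (4.5 N at first, about 12 N at most) and latches just past 0.0095; let go, a latched head stays at about 0.0085, an unlatched one springs out.
- stop_twist (a joint): turn of the mushroom head, rad: 0 = at rest, positive = clockwise seen from above, 0.9 = stop. It works against a return spring (0.07 to 0.18 N m, so about 2 to 5 N on a wing). Turned to between 0.45 and 0.6 the latch lets go and the head springs out; when the wing is let go it turns back to 0.
- start_box: the start box: like the stop box but smaller, 64 x 64 mm and 48 mm high on a 76 x 76 mm foot plate, loose but heavy (1.8 kg), with a small flat round push button on top. Origin: centre of its underside; z up.
- start_top (a point): centre of the top of the start button: a flat black button 28 mm across in a steel collar 44 mm across, on the middle of the start box's top, 70 mm above the worktop when out, 10 mm above its collar.
- start (a joint): how far the start button is pressed in, m: 0 = out, 0.006 = fully in (5 N); springs back when let go.
- spool: bystander, to be left alone: green-flanged solder spool, upright, 34 mm wide, 26 mm high; origin at the centre of its underside
- adapter: bystander, to be left alone: black mains adapter, 96 x 46 x 30 mm; origin at the centre of its underside
- pliers: bystander, to be left alone: red-handled side cutters lying flat, 122 x 48 x 11 mm; origin at the centre of its underside
- mouse: bystander, to be left alone: black computer mouse, 121 x 63 x 36 mm; origin at the centre of its underside
- phone: bystander, to be left alone: grey key phone lying flat, 108 x 46 x 16 mm; origin at the centre of its underside

How it is judged:
On the way, in this order (a step that is already met when the one before it is completed fails the run):
1. the mushroom head is pressed in past its latch (value of joint stop above 0.0075 m), for 0.2 s.
2. the head, still in, is twisted clockwise (value of joint stop_twist above 0.3 rad and value of joint stop above 0.006 m).
3. the head has popped out and turned back (value of joint stop below 0.002 m and value of joint stop_twist below 0.1 rad), for 0.2 s.
4. the start button is pressed in (value of joint start above 0.0045 m), for 0.05 s.
At the end, for the whole second after the job is handed in: The mushroom head is out (within 2 mm) and turned back (within 0.1 rad), the start button is out (within 1.5 mm), both boxes stand upright and still within 25 mm of where they were, and the bystanders lie within 25 mm of where they were (all of step 3 and value of joint start below 0.0015 m and distance of each of stop_box, start_box, spool, adapter, pliers, mouse, phone from where it was at the start of the episode below 0.025 m and angle between each of stop_box, start_box's own z axis and vertical below 0.1 rad and linear speed of each of stop_box, start_box below 0.01 m/s); the robot touches nothing.
It fails at once if a box is lifted, tipped or shoved by more than 25 mm (distance of any of stop_box, start_box from where it was at the start of the episode above 0.025 m or angle between any of stop_box, start_box's own z axis and vertical above 0.15 rad).
It fails at once if start is pressed while the stop is in (value of joint start above 0.003 m and value of joint stop above 0.005 m).
It fails at once if a bystander is moved by more than 25 mm (distance of any of spool, adapter, pliers, mouse, phone from where it was at the start of the episode above 0.025 m).
It also fails if it takes over 54 s, if anything falls off the work surface, if the arm or the gripper's body presses on something with over 40 N, if the wrist force passes 120 N, or if a joint passes its speed limit or range.

## Robot

A 7-joint arm with a two-finger parallel gripper is mounted at the origin on the work surface; the furniture and walls round the work are solid. World frame = base frame: x ahead of the robot, y to its left, z up, the work surface at z = 0. Lengths are in m, angles in rad, forces in N, time in s.
With the tool pointing down it reaches from about 0.425 to 0.925 m from the base axis. Payload 6.8 kg.
Tool frame: the origin (TCP) lies at the very end of the fingers, on their centre line; the grasp point (between the pads) lies 19 mm behind it; z points along the fingers, y is the line along which they close (so a half turn about z gives the same grasp; the last joint's range is limited). The gripper opens to 85 mm and grips with 20 to 120 N. Pads are 22 mm wide; open, the fingers measure 114 mm over their backs; the gripper's body (76 mm by 85 mm) begins 54 mm behind the grasp point. The pads swing forward as they close: fully open they stand 13 mm farther back than shut.
Start: joints at [1.095, 0.477, 0.022, 1.555, -0.011, 1.109, -0.083], TCP at [0.243, -0.63, 0.231] pointing down, gripper open.
Joint ranges: [-2.96, 2.96], [-0.34, 2.1], [-1.41, 1.46], [0.24, 2.44], [-1.37, 4.51], [0.17, 1.92], [-2.96, 2.96]. Speed limits (rad/s): [2.39, 2.39, 3.14, 3.14, 3.14, 3.14, 3.14].

## Interface

Orientations are given as a unit quaternion [w, x, y, z].
In Python, from station import get_obs, read_camera, hand_in gives the robot as it stands.
- The arm moves only by the tool arm_command, never from a script. Its argument "commands" is one flat list of numbers, 7 for each row, row after row: the shift along the tool's x, y, z in m, then the turn, a rotation vector about the tool's x, y, z in degrees, then the opening, from 0 (shut) to 1 (fully open). In form: [tx, ty, tz, rx, ry, rz, fingers, tx, ty, tz, rx, ry, rz, fingers, ...]. A call has 1 to 8 rows; each row is the pose to reach, as a shift and turn from the pose commanded when the call began, along the tool's axes at that moment; what a row does not reach only later rows make up. A row lasts 1/10 s, in which the tool goes at most 50 mm and 8.59 degrees, less where a joint would pass 70% of its speed; a pose out of reach is approached as far as the arm can. A call with a gripper value outside its range is refused whole. The fingers move at their own pace and stop on an object; "force" is the grip in N (left out, the last holds). Time passes only in rows, so rows that repeat a pose let the fingers close. It gives the time, the measured TCP pose, the force, the opening and the grip force at its end, in the units of the state.
- get_obs(): the state, without advancing time (a new reading comes with each control period).
- read_camera(name): name is "scene" or "top" or "wrist"; returns a dict with "img" (400x640x3 uint8, red, green, blue), "camera_matrix" (3x3 intrinsics, pixels), "pose" (4x4, takes a point from camera to world coordinates). Camera axes: x right, y down, z forward; pixel columns grow to the right and rows downward; lengths in m; the calibration is good to about 2 mm. The wrist camera is an equidistant fisheye: a pixel r from the principal point sees the ray r / f radians off the axis. A picture is of the moment at which its call begins. There is no depth.
- hand_in(): hands the job in; it is judged then, once.
The state is a dict: "t": time; "q": joint angles; "joint_vel": joint speeds; "joint_torque": joint torques, N m; "eef_pos": TCP position; "tool_rot": TCP orientation; "contact_force": force on the tool from outside, world axes, zero at the start; "torque": the same for the moment, N m; "gripper_width": opening from 0.0 (shut) to 1.0 (fully open); "grasp_force": force on a finger pad.
Only numpy, scipy, OpenCV 4.12 (cv2) and the standard library are available. Lean on these libraries where they do the work, as an engineer would, in place of code of your own. Each camera call takes 0.05 s, during which the arm holds its last target. There are 200 camera calls.

## Working session

There is one attempt and no reset: what is moved stays moved. The work goes in short steps, Python scripts to look and compute and a tool call to move; the robot and the scene stay as the last step left them, time stands still between calls to the robot, and variables do not carry over. Pictures are saved under pics/ and viewed, at most 11 in all, crops included, and the job is handed in when it is done.

Besides the shell and the picture viewer there is one more tool, called after "Call:" by a JSON object that holds its "op" and its "data". arm_command: Moves the arm, as the interface text tells. Its arguments: {"type":"object","properties":{"commands":{"type":"array","items":{"type":"number"}},"force":{"type":"number"}},"required":["commands"]}

```bash
mkdir -p pics
python3 - <<'E'
from station import *
import cv2,numpy as np
o=get_obs();print(o['t'],o['eef_pos'],o['tool_rot'],o['q'],o['contact_force'])
for n in ['scene','top']:
    c=read_camera(n);cv2.imwrite(f'pics/{n}0.png',c['img'][:,:,::-1]);print(n,c['camera_matrix'].round(1).tolist(),c['pose'].round(4).tolist())
E
```

```text
0.0 [ 0.24248804 -0.62929804  0.23032571] [-8.92522887e-04  9.83135453e-01  1.82876540e-01 -2.35465553e-04] [ 1.09489569  0.47779832  0.02231266  1.55645309 -0.01148718  1.10931523
 -0.08312876] [ 0.20364842 -0.1787145   0.35567516]
scene [[397.2, 0.0, 324.6], [0.0, 397.2, 212.6], [0.0, 0.0, 1.0]] [[0.8595, 0.365, -0.3579, 0.9284], [0.5111, -0.6255, 0.5896, -0.7853], [-0.0087, -0.6896, -0.7241, 0.9085], [0.0, 0.0, 0.0, 1.0]]
top [[420.3, 0.0, 322.5], [0.0, 420.3, 188.8], [0.0, 0.0, 1.0]] [[0.0193, -0.9964, 0.0822, 0.4464], [-0.9998, -0.0197, -0.0034, -0.0931], [0.005, -0.0821, -0.9966, 1.0886], [0.0, 0.0, 0.0, 1.0]]
```

View pics/scene0.png

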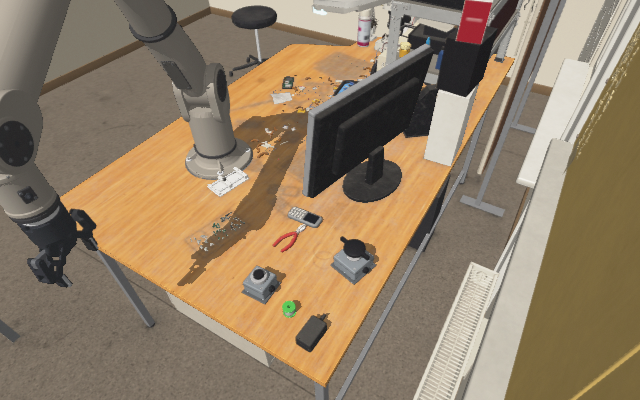

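View pics/top0.png

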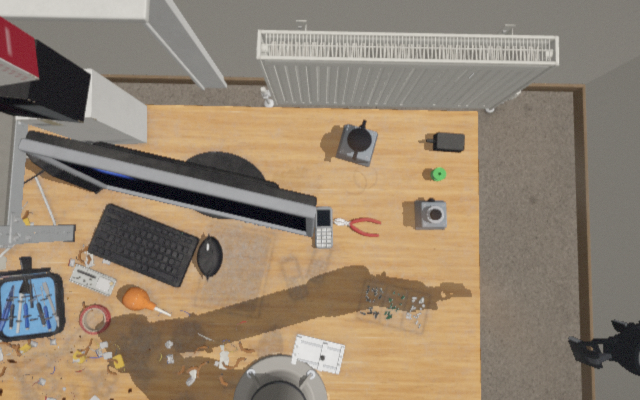

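The scene view shows the stop head at about (353,247) and the start button at (259,273). In the top view they are at (359,138) and (434,213). Next I'll crop, mask and triangulate.

```bash
cat > h.py <<'E'
import numpy as np,cv2
def ray(c,u,v):
    K=c['camera_matrix'];P=c['pose'];d=P[:3,:3]@np.array([(u-K[0,2])/K[0,0],(v-K[1,2])/K[1,1],1]);return P[:3,3],d/np.linalg.norm(d)
def plane(c,u,v,z):
    o,d=ray(c,u,v);return o+d*(z-o[2])/d[2]
def tri(r1,r2):
    A=[np.eye(3)-np.outer(d,d) for o,d in (r1,r2)];p=np.linalg.solve(A[0]+A[1],A[0]@r1[0]+A[1]@r2[0])
    return p,[np.linalg.norm(a@(p-r[0])) for a,r in zip(A,(r1,r2))]
E
python3 - <<'E'
from station import *
from h import *
S=read_camera('scene');T=read_camera('top')
rois={'stop':((325,225,385,285),(330,112,390,172)),'start':((235,255,290,310),(405,190,460,245))}
rows=[]
for k,rr in rois.items():
    pts=[];ims=[]
    for c,(x0,y0,x1,y1) in zip((S,T),rr):
        im=c['img'][y0:y1,x0:x1];m=(im.max(2)<50).astype(np.uint8)
        n,l,st,ce=cv2.connectedComponentsWithStats(m)
        for i in range(1,n):
            if st[i,4]>15: print(k,st[i].tolist(),(ce[i]+[x0,y0]).round(1))
        ims.append(cv2.resize(im,(330,280),interpolation=cv2.INTER_CUBIC))
    rows.append(np.hstack(ims))
cv2.imwrite('pics/crop1.png',np.vstack(rows)[:,:,::-1])
E
```

```text
stop [16, 13, 28, 22, 302] [355.  247.6]
stop [38, 42, 6, 7, 24] [365.9 270.2]
stop [18, 12, 22, 17, 147] [358.  133.4]
start [19, 15, 10, 9, 70] [258.4 274. ]
start [34, 30, 6, 8, 25] [272.  288.5]
```

View pics/crop1.png

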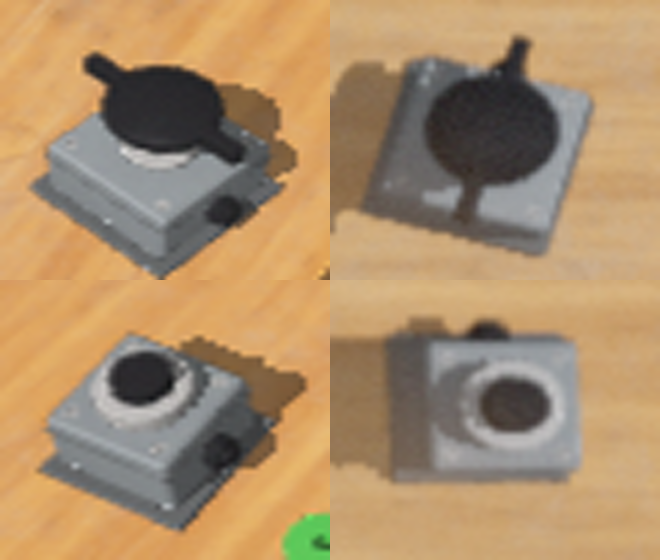

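Run:
```python
from station import *
from h import *
S=read_camera('scene');T=read_camera('top')
for n,a,b,z in [('head',(354.6,247.9),(359.3,139.9),.085),('wingA',(341.7,239.4),(364.5,121.6),.083),('wingB',(367.2,257.1),(354.9,157.6),.083),('start',(258.8,274.2),(435.8,214.6),.07)]:
    p,e=tri(ray(S,*a),ray(T,*b));print(n,p.round(4),np.round(e,4),plane(S,*a,z).round(4),plane(T,*b,z).round(4))
print(get_obs()['t'])
from scipy.spatial.transform import Rotation as R
o=get_obs();q=o['tool_rot'];print(R.from_quat(np.r_[q[1:],q[0]]).as_matrix().round(3))
for u,v in [(448,142),(438,174),(357,228),(323,228),(316,232),(316,198)]: print(plane(T,u,v,.02).round(3))
```

```text
head [ 0.6522 -0.1828  0.0796] [0.0018 0.0018] [ 0.6554 -0.1856  0.085 ] [ 0.6496 -0.1833  0.085 ]
wingA [ 0.6565 -0.2049  0.1482] [0.0274 0.0274] [ 0.6112 -0.1758  0.083 ] [ 0.6953 -0.1956  0.083 ]
wingB [ 0.6482 -0.1627  0.0121] [0.0344 0.0344] [ 0.6971 -0.1945  0.083 ] [ 0.6064 -0.1733  0.083 ]
start [ 0.4752 -0.372   0.0651] [0.0025 0.0025] [ 0.48   -0.3731  0.07  ] [ 0.473  -0.3722  0.07  ]
0.3
[[ 0.933  0.36  -0.   ]
 [ 0.36  -0.933  0.001]
 [-0.    -0.001 -1.   ]]
[ 0.662 -0.418  0.02 ]
[ 0.578 -0.392  0.02 ]
[ 0.437 -0.186  0.02 ]
[ 0.435 -0.1    0.02 ]
[ 0.425 -0.082  0.02 ]
[ 0.511 -0.081  0.02 ]
```

The top view clearly shows the head, its wings on the line (0.609,-0.174) to (0.696,-0.195), and the start button at about (0.475,-0.372). Before approaching, I'll check where the monitor's near edge is.

Run:
```python
from station import *
from h import *
S=read_camera('scene');T=read_camera('top')
for a,b in [((309,107),(316,199)),((309,193),(313,234)),((309,193),(316,199)),((309,107),(313,234)),((430,50),(25,135))]:
    p,e=tri(ray(S,*a),ray(T,*b));print(p.round(3),np.round(e,3))
from scipy.spatial.transform import Rotation as R
o=get_obs();q=o['tool_rot'];r=R.from_quat(np.r_[q[1:],q[0]]).as_matrix()
print(r.T@(np.array([.652,-.184,.23])-o['eef_pos']))
```

```text
[ 0.478 -0.091  0.403] [0.009 0.009]
[ 0.429 -0.071  0.081] [0.01 0.01]
[ 0.484 -0.095  0.132] [0.022 0.022]
[ 0.44  -0.074  0.381] [0.013 0.013]
[0.587 0.422 0.364] [0.003 0.003]
[ 0.54226068 -0.26879218  0.00123013]
```

Call:
{"op": "arm_command", "data": {"commands": [0.542,-0.269,0,0,0,-86,0,0.542,-0.269,0,0,0,-86,0,0.542,-0.269,0,0,0,-86,0,0.542,-0.269,0,0,0,-86,0,0.542,-0.269,0,0,0,-86,0,0.542,-0.269,0,0,0,-86,0,0.542,-0.269,0,0,0,-86,0,0.542,-0.269,0,0,0,-86,0]}}

```text
t: 1.2
eef_pos: [0.5142, -0.3336, 0.2317]
tool_rot: [0.0, 0.706, 0.708, -0.0]
contact_force: [1.1, -0.4, -0.2]
gripper_width: 0.001
grasp_force: 0.0
```

```bash
cat >> h.py <<'E'
from scipy.spatial.transform import Rotation as R
def to_tool(o,p,yaw):
    """shift in tool axes to p, and the rz that brings tool y to world angle yaw (deg)"""
    q=o['tool_rot'];r=R.from_quat(np.r_[q[1:],q[0]]).as_matrix()
    a=np.degrees(np.arctan2(r[1,1],r[0,1]));return (r.T@(np.array(p)-o['eef_pos'])).round(4),round(float(a),2),round(float(-(((yaw-a)+180)%360-180)),2)
E
python3 - <<'E'
from station import *
from h import *
o=get_obs();print(o['t'],o['eef_pos'],o['q'].round(2),o['contact_force'].round(2),to_tool(o,[.652,-.184,.2],17))
E
```

```text
1.2 [ 0.51419334 -0.33364713  0.23165945] [ 0.74  0.4  -0.35  1.69  0.15  1.08  0.35] [ 1.12 -0.38 -0.23] (array([0.1493, 0.1382, 0.0316]), 0.16, -16.84)
```

Call:
{"op": "arm_command", "data": {"commands": [0.149,0.138,0.01,0,0,-17,0,0.149,0.138,0.01,0,0,-17,0,0.149,0.138,0.01,0,0,-17,0,0.149,0.138,0.01,0,0,-17,0,0.149,0.138,0.01,0,0,-17,0,0.149,0.138,0.01,0,0,-17,0]}}

```text
t: 1.8
eef_pos: [0.6524, -0.1842, 0.2209]
tool_rot: [-0.0, 0.595, 0.804, 0.0]
contact_force: [-0.6, -0.5, -0.1]
gripper_width: 0.0
grasp_force: 0.0
```

Run:
```python
from station import *
from h import *
o=get_obs();print(o['t'],o['eef_pos'],o['q'].round(2),o['contact_force'].round(2),to_tool(o,[.652,-.184,.1],17))
w=read_camera('wrist');s=read_camera('scene')
print(w['camera_matrix'].tolist(),w['pose'].round(4).tolist())
cv2.imwrite('pics/w1.png',w['img'][:,:,::-1]);cv2.imwrite('pics/s1.png',s['img'][:,:,::-1])
```

```text
1.8 [ 0.65241422 -0.18417783  0.22091279] [ 0.48  0.53 -0.43  1.53  0.23  1.13  0.3 ] [-0.62 -0.51 -0.13] (array([ 0.0002, -0.0004,  0.1209]), 17.05, 0.05)
[[309.70691628693146, 0.0, 316.0647152232537], [0.0, 309.70691628693146, 199.745757126678], [0.0, 0.0, 1.0]] [[0.956, 0.2806, 0.085, 0.6309], [0.2932, -0.9152, -0.2765, -0.114], [0.0002, 0.2893, -0.9572, 0.3626], [0.0, 0.0, 0.0, 1.0]]
```

View pics/w1.png

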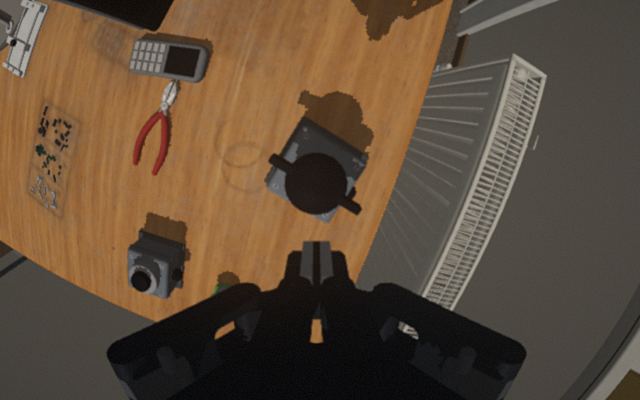

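View pics/s1.png

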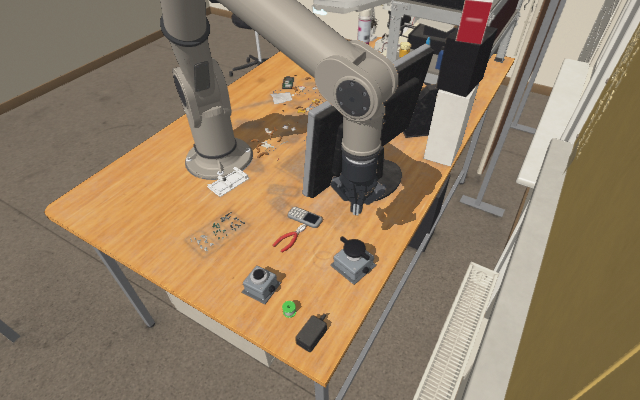

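Wrist view: the head is centred near (316,183), its wings end near (273,158) and (357,210), the fingertips are at (316,243), and the start button is at (142,281). Next I'll cast these rays, including a second height measurement against the top camera.

```bash
cat >> h.py <<'E'
def wray(c,u,v):
    K=c['camera_matrix'];x=(u-K[0,2])/K[0,0];y=(v-K[1,2])/K[1,1];r=np.hypot(x,y)
    d=np.array([x/r*np.sin(r),y/r*np.sin(r),np.cos(r)]) if r>0 else np.array([0,0,1.]);return c['pose'][:3,3],c['pose'][:3,:3]@d
def wplane(c,u,v,z):
    o,d=wray(c,u,v);return o+d*(z-o[2])/d[2]
E
python3 - <<'E'
from station import *
from h import *
w=read_camera('wrist');S=read_camera('scene');T=read_camera('top')
im=w['img'];m=(im[130:235,240:380].max(2)<38).astype(np.uint8)
d=cv2.distanceTransform(m,cv2.DIST_L2,5);_,r,_,l=cv2.minMaxLoc(d);print('inscribed',r,l[0]+240,l[1]+130)
op=cv2.morphologyEx(m,cv2.MORPH_OPEN,cv2.getStructuringElement(cv2.MORPH_ELLIPSE,(31,31)))
n,l,st,ce=cv2.connectedComponentsWithStats(op);print(st[1:].tolist(),ce[1:]+[240,130])
hd=(316.,183.)
print('head w',wplane(w,*hd,.085).round(4))
for nm,p in [('A',(273,158)),('B',(357,210))]:print(nm,wplane(w,*p,.083).round(4))
print('tri',tri(wray(w,*hd),ray(S,354.6,247.9)))
print('start w',wplane(w,142,281,.07).round(4),tri(wray(w,142,281),ray(S,258.8,274.2)))
E
```

```text
inscribed 21.3782958984375 324 172
[[56, 19, 53, 52, 2024]] [[323.38142292 173.20059289]]
head w [ 0.6492 -0.183   0.085 ]
A [ 0.6047 -0.1721  0.083 ]
B [ 0.6947 -0.1975  0.083 ]
tri (array([ 0.65171505, -0.18311323,  0.08046219]), [np.float64(0.002370777946079132), np.float64(0.002370777946079124)])
start w [ 0.477  -0.3677  0.07  ] (array([ 0.47625674, -0.37075038,  0.06577557]), [np.float64(0.0012935201280487396), np.float64(0.0012935201280487691)])
```

Every estimate puts the head at (0.651,-0.184), within about 3 mm, so the tool is already over it. Pressing down next.

Call:
{"op": "arm_command", "data": {"commands": [0,-0.001,0.05,0,0,0,0,0,-0.001,0.1,0,0,0,0,0,-0.001,0.125,0,0,0,0,0,-0.001,0.132,0,0,0,0,0,-0.001,0.136,0,0,0,0,0,-0.001,0.1405,0,0,0,0,0,-0.001,0.1415,0,0,0,0,0,-0.001,0.1415,0,0,0,0]}}

```text
t: 2.85
eef_pos: [0.6506, -0.1882, 0.0815]
tool_rot: [0.001, 0.597, 0.802, -0.0]
contact_force: [-2.2, 0.3, 3.5]
gripper_width: 0.001
grasp_force: 1.7
```

Call:
{"op": "arm_command", "data": {"commands": [0,0,0.002,0,0,0,0,0,0,0.003,0,0,0,0,0,0,0.003,0,0,0,0]}}

```text
t: 3.15
eef_pos: [0.6507, -0.1882, 0.0788]
tool_rot: [0.001, 0.597, 0.803, -0.0]
contact_force: [-5.2, -0.9, 8.7]
gripper_width: 0.003
grasp_force: 4.4
```

Call:
{"op": "arm_command", "data": {"commands": [0,0,0.002,0,0,0,0,0,0,0.004,0,0,0,0,0,0,0.004,0,0,0,0]}}

```text
t: 3.45
eef_pos: [0.6513, -0.1885, 0.0778]
tool_rot: [0.002, 0.597, 0.802, -0.001]
contact_force: [-12.2, -0.2, 26.6]
gripper_width: 0.001
grasp_force: 13.3
```

Run:
```python
from station import *
from h import *
S=read_camera('scene');w=read_camera('wrist')
a=cv2.resize(S['img'][190:300,300:410],(400,400),interpolation=cv2.INTER_CUBIC);b=cv2.resize(w['img'][130:290,220:380],(400,400),interpolation=cv2.INTER_CUBIC)
cv2.imwrite('pics/c2.png',np.hstack([a,b])[:,:,::-1])
o=get_obs();print(o['eef_pos'],o['contact_force'],o['torque'])
```

```text
[ 0.65127783 -0.18842368  0.07781742] [-11.75632984   0.10304757  25.93874055] [ 0.0914318   2.67001481 -0.00935411]
```

View pics/c2.png

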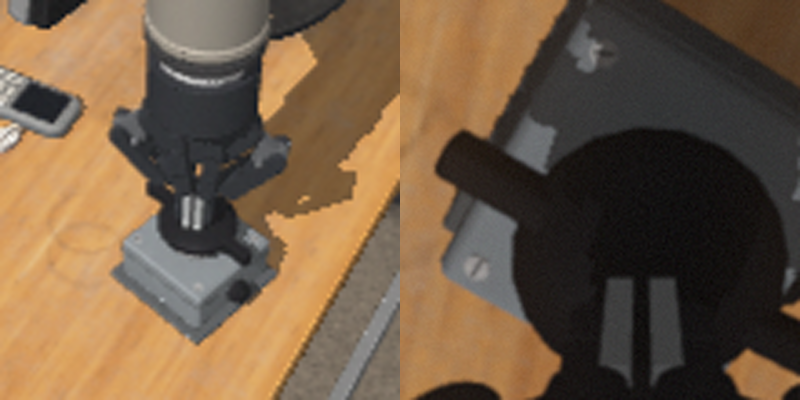

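The force rose sharply from 9 to 27 N, so the head has bottomed and should be latched. The picture shows the fingers slightly off-centre on the pressed head. I'll lift straight up, open, and look again from above.

Call:
{"op": "arm_command", "data": {"commands": [0,0,-0.02,0,0,0,0,0,0,-0.06,0,0,0,0,0,0,-0.1,0,0,0,0.93,0,0,-0.1,0,0,0,0.93,0,0,-0.1,0,0,0,0.93,0,0,-0.1,0,0,0,0.93,0,0,-0.1,0,0,0,0.93]}}

```text
t: 4.25
eef_pos: [0.6498, -0.1869, 0.1715]
tool_rot: [-0.001, 0.596, 0.803, -0.0]
contact_force: [0.4, -0.1, -1.0]
gripper_width: 0.848
grasp_force: 0.0
```

Run:
```python
from station import *
from h import *
S=read_camera('scene');w=read_camera('wrist')
a=cv2.resize(S['img'][190:300,300:410],(400,400),interpolation=cv2.INTER_CUBIC);b=w['img'][0:400,120:520]
cv2.imwrite('pics/c3.png',np.hstack([a,b])[:,:,::-1])
o=get_obs();print(o['t'],o['eef_pos'],o['contact_force'],o['gripper_width'])
```

```text
4.35 [ 0.65000509 -0.18677257  0.17159906] [-0.26228287 -0.40932914  0.15689956] 0.9266978224503934
```

View pics/c3.png

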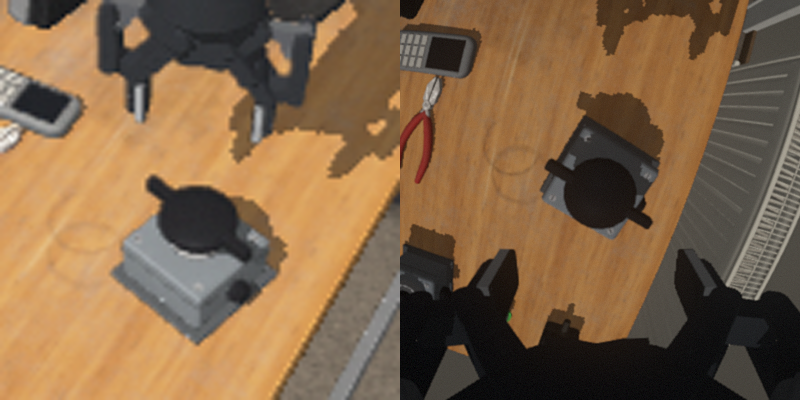

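The head has stayed in: in the scene crop it sits about 2 px lower than before. The wrist view shows its centre at (320,193) and wing ends at (270,162) and (370,220). The open fingertips are at (235,252) and (405,252).

Run:
```python
from station import *
from h import *
w=read_camera('wrist');S=read_camera('scene')
o=get_obs();q=o['tool_rot'];r=R.from_quat(np.r_[q[1:],q[0]]).as_matrix()
print('head',wplane(w,320,193,.076).round(4),tri(wray(w,320,193),ray(S,354.7,250)))
a=wplane(w,270,162,.072);b=wplane(w,370,220,.072);print(a.round(4),b.round(4),(a+b)/2,np.degrees(np.arctan2(*(b-a)[1::-1])))
for p in [(235,252),(235,258),(405,252)]:
    c,d=wray(w,*p);d=r.T@d;c=r.T@(c-o['eef_pos'])
    for y in (-.04,.04,-.054,.054):
        k=(y-c[1])/d[1]
        if k>0: print(p,y,(c+k*d).round(4))
print(to_tool(o,[.651,-.184,.06],17))
```

```text
head [ 0.6508 -0.1789  0.076 ] (array([ 0.65255086, -0.18035135,  0.06874618]), [np.float64(0.0011412564921118651), np.float64(0.001141256492111783)])
[ 0.6057 -0.167   0.072 ] [ 0.6983 -0.1902  0.072 ] [ 0.65200788 -0.17857416  0.072     ] -14.08990269087275
(235, 252) -0.04 [ 0.0063 -0.04   -0.0079]
(235, 252) -0.054 [-0.0173 -0.054   0.039 ]
(235, 258) -0.04 [ 0.0036 -0.04   -0.0091]
(235, 258) -0.054 [-0.021  -0.054   0.0374]
(405, 252) 0.04 [ 0.0119  0.04   -0.0191]
(405, 252) 0.054 [-0.0096  0.054   0.0235]
(array([0.0023, 0.0016, 0.112 ]), 16.83, -0.17)
```

Call:
{"op": "arm_command", "data": {"commands": [0.004,0.0025,0.04,0,0,-5,0.93,0.004,0.0025,0.08,0,0,-5,0.93,0.004,0.0025,0.105,0,0,-5,0.93,0.004,0.0025,0.118,0,0,-5,0.93,0.004,0.0025,0.1245,0,0,-5,0.93,0.004,0.0025,0.1245,0,0,-5,0.93]}}

```text
t: 5.05
eef_pos: [0.652, -0.1822, 0.0482]
tool_rot: [-0.0, 0.56, 0.828, 0.0]
contact_force: [0.5, 0.8, -0.4]
gripper_width: 0.928
grasp_force: 0.0
```

Run:
```python
from station import *
from h import *
S=read_camera('scene');w=read_camera('wrist')
a=cv2.resize(S['img'][190:300,300:410],(400,400),interpolation=cv2.INTER_CUBIC);b=w['img'][0:400,120:520]
cv2.imwrite('pics/c4.png',np.hstack([a,b])[:,:,::-1])
o=get_obs();print(o['t'],o['eef_pos'],o['contact_force'],o['gripper_width'],to_tool(o,[.651,-.182,.047],17))
```

```text
5.15 [ 0.65297908 -0.18238895  0.04974028] [-0.39395447 -0.12807846 -0.02172095] 0.9330200901343577 (array([ 0.0011, -0.0017,  0.0027]), 21.82, 4.82)
```

View pics/c4.png

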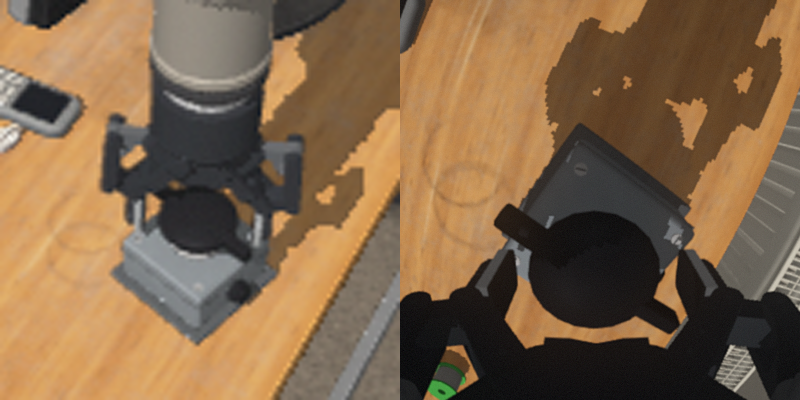

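The fingers straddle the head clear of the wings and are on the correct side of them. Next I'll turn the tool clockwise about the head's axis.

Call:
{"op": "arm_command", "data": {"commands": [0.001,-0.001,0.002,0,0,8,0.93,0.001,-0.001,0.002,0,0,16,0.93,0.001,-0.001,0.002,0,0,22,0.93,0.001,-0.001,0.002,0,0,28,0.93,0.001,-0.001,0.002,0,0,33,0.93,0.001,-0.001,0.002,0,0,38,0.93,0.001,-0.001,0.002,0,0,42,0.93,0.001,-0.001,0.002,0,0,46,0.93]}}

```text
t: 5.95
eef_pos: [0.6515, -0.1812, 0.048]
tool_rot: [0.001, 0.84, 0.543, 0.001]
contact_force: [-0.7, 0.4, 0.5]
gripper_width: 0.934
grasp_force: 1.9
```

Run:
```python
from station import *
from h import *
o=get_obs();print(o['t'],o['eef_pos'],o['contact_force'],o['torque'],to_tool(o,[.651,-.182,.047],17))
w=read_camera('wrist');cv2.imwrite('pics/w5.png',w['img'][:,:,::-1])
```

```text
5.95 [ 0.65146675 -0.18122045  0.04799041] [-0.73260543  0.42471814  0.51290167] [0.1875294  0.18876103 0.18166714] (array([-0.0009, -0.0001,  0.001 ]), -24.29, -41.29)
```

View pics/w5.png

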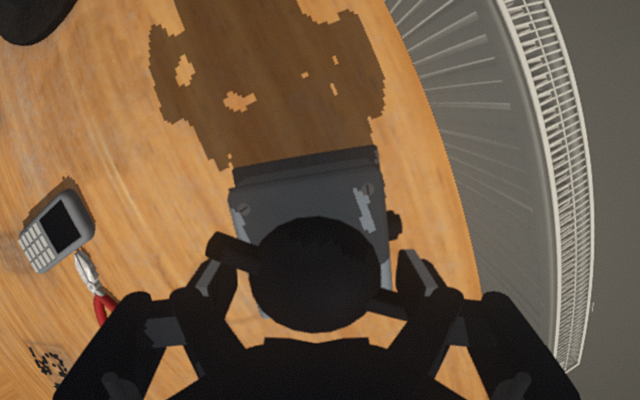

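The fingers are pushing both wings; torque about the axis is 0.18 N m and the box hasn't shifted. I'll turn further to be past the release angle, then turn back.

Call:
{"op": "arm_command", "data": {"commands": [0,0,0,0,0,4,0.93,0,0,0,0,0,8,0.93,0,0,0,0,0,11,0.93,0,0,0,0,0,11,0.93]}}

```text
t: 6.4
eef_pos: [0.6517, -0.1819, 0.048]
tool_rot: [0.001, 0.887, 0.461, 0.001]
contact_force: [0.5, 0.3, 2.8]
gripper_width: 0.931
grasp_force: 1.9
```

Run:
```python
from station import *
from h import *
o=get_obs();print(o['t'],o['eef_pos'],o['contact_force'],o['torque'],to_tool(o,[.651,-.182,.047],17))
```

```text
6.4 [ 0.6516945  -0.1818738   0.04798211] [0.50729648 0.31050351 2.75174157] [-0.00108363  0.04195825  0.11468926] (array([-0.0005, -0.0005,  0.001 ]), -35.11, -52.11)
```

Call:
{"op": "arm_command", "data": {"commands": [0,0,0,0,0,-8,0.93,0,0,0,0,0,-16,0.93,0,0,0,0,0,-24,0.93,0,0,0,0,0,-32,0.93,0,0,0,0,0,-40,0.93,0,0,0,0,0,-48,0.93,0,0,0,0,0,-56,0.93,0,0,0,0,0,-60,0.93]}}

```text
t: 7.2
eef_pos: [0.6511, -0.1821, 0.0472]
tool_rot: [0.001, 0.536, 0.844, 0.0]
contact_force: [-0.5, 0.2, 1.3]
gripper_width: 0.929
grasp_force: 0.0
```

Call:
{"op": "arm_command", "data": {"commands": [0,0,-0.03,0,0,0,0.93,0,0,-0.07,0,0,0,0.93,0,0,-0.12,0,0,0,0.93,0,0,-0.12,0,0,0,0.93]}}

```text
t: 7.6
eef_pos: [0.6556, -0.1822, 0.1753]
tool_rot: [0.007, 0.538, 0.843, 0.003]
contact_force: [1.8, 0.7, -0.3]
gripper_width: 0.929
grasp_force: 0.0
```

Run:
```python
from station import *
from h import *
S=read_camera('scene');w=read_camera('wrist')
a=cv2.resize(S['img'][225:285,325:385],(400,400),interpolation=cv2.INTER_CUBIC);b=w['img'][0:400,120:520]
cv2.imwrite('pics/c6.png',np.hstack([a,b])[:,:,::-1])
o=get_obs();print(o['t'],o['eef_pos'],o['contact_force'],to_tool(o,[.475,-.371,.15],17))
```

```text
7.7 [ 0.65184736 -0.18208001  0.16892496] [-0.60859265  0.30747093 -0.88493494] (array([-0.0968, -0.24  ,  0.0184]), 24.91, 7.91)
```

View pics/c6.png

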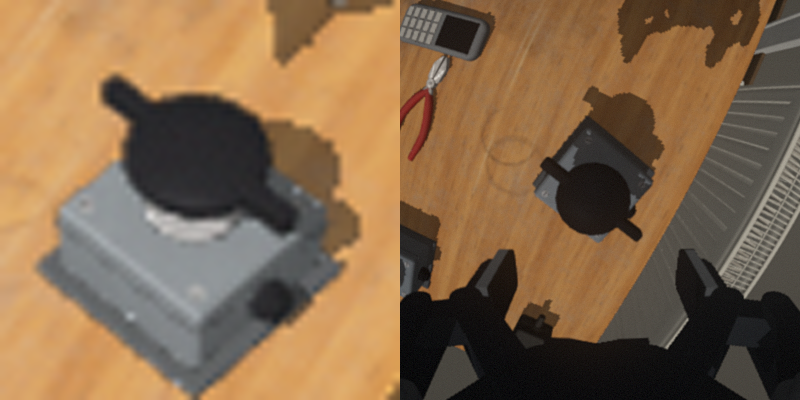

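The head is out again: it's at scene pixel (354.7,248.1), the same as at the start, with the bezel visible and the wings back at their first angle. Now to the start button.

Call:
{"op": "arm_command", "data": {"commands": [-0.097,-0.24,0.02,0,0,0,0,-0.097,-0.24,0.02,0,0,0,0,-0.097,-0.24,0.02,0,0,0,0,-0.097,-0.24,0.02,0,0,0,0,-0.097,-0.24,0.02,0,0,0,0,-0.097,-0.24,0.02,0,0,0,0,-0.097,-0.24,0.02,0,0,0,0,-0.097,-0.24,0.02,0,0,0,0]}}

```text
t: 8.5
eef_pos: [0.4742, -0.3691, 0.1459]
tool_rot: [-0.0, 0.538, 0.843, 0.001]
contact_force: [0.4, 0.2, 0.5]
gripper_width: 0.005
grasp_force: 0.0
```

Run:
```python
from station import *
from h import *
w=read_camera('wrist');o=get_obs();print(o['t'],o['eef_pos'],o['gripper_width'],o['contact_force'],to_tool(o,[.475,-.371,.07],17))
im=w['img'][60:260,220:420];m=(im.max(2)<38).astype(np.uint8)
n,l,st,ce=cv2.connectedComponentsWithStats(m)
for i in range(1,n):
    if st[i,4]>80: print(st[i].tolist(),ce[i]+[220,60],wplane(w,*(ce[i]+[220,60]),.07).round(4))
cv2.imwrite('pics/w7.png',w['img'][:,:,::-1])
```

```text
8.55 [ 0.47497847 -0.36849669  0.14612032] 0.000837393097916618 [ 0.51350506  0.6833142  -0.05592182] (array([-0.0023, -0.0011,  0.0761]), 25.02, 8.02)
[78, 131, 35, 35, 966] [314.66459627 207.87163561] [ 0.4728 -0.3683  0.07  ]
[130, 143, 10, 16, 82] [354.96341463 211.13414634] [ 0.5011 -0.358   0.07  ]
[93, 182, 7, 18, 123] [316.07317073 250.60162602] [ 0.4885 -0.3997  0.07  ]
[68, 192, 14, 8, 90] [294.88888889 255.78888889] [ 0.4754 -0.4109  0.07  ]
[111, 192, 14, 8, 92] [337.08695652 255.69565217] [ 0.5055 -0.3969  0.07  ]
```

View pics/w7.png

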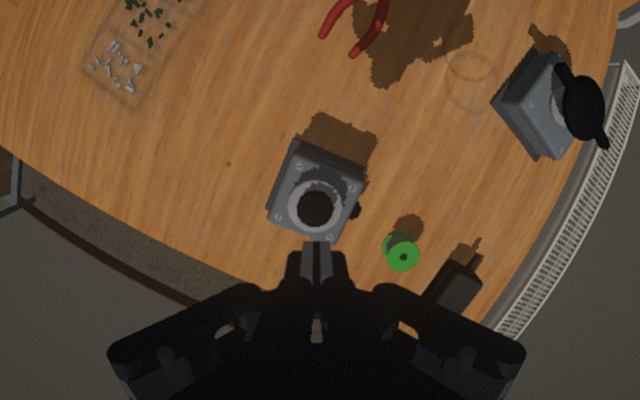

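Wrist view: the button is at (315,208), directly under the fingertips and within 3 mm. I'll press it.

Call:
{"op": "arm_command", "data": {"commands": [-0.001,-0.001,0.045,0,0,0,0,-0.001,-0.001,0.07,0,0,0,0,-0.001,-0.001,0.076,0,0,0,0,-0.001,-0.001,0.08,0,0,0,0,-0.001,-0.001,0.084,0,0,0,0,-0.001,-0.001,0.084,0,0,0,0]}}

```text
t: 9.15
eef_pos: [0.4746, -0.3709, 0.0642]
tool_rot: [0.001, 0.538, 0.843, 0.0]
contact_force: [-1.4, 3.1, 4.6]
gripper_width: 0.004
grasp_force: 2.4
```

Call:
{"op": "arm_command", "data": {"commands": [0,0,0.002,0,0,0,0,0,0,0.003,0,0,0,0,0,0,0.003,0,0,0,0]}}

```text
t: 9.45
eef_pos: [0.4749, -0.3711, 0.0637]
tool_rot: [0.001, 0.538, 0.843, -0.0]
contact_force: [-8.8, 8.6, 26.5]
gripper_width: -0.0
grasp_force: 13.2
```

The force jumped to 26 N with 6.3 mm of travel, so the button is fully in. Now I'll retract.

Call:
{"op": "arm_command", "data": {"commands": [0,0,-0.02,0,0,0,0,0,0,-0.06,0,0,0,0,0,0,-0.11,0,0,0,0,0,0,-0.12,0,0,0,0,0,0,-0.12,0,0,0,0,0,0,-0.12,0,0,0,0]}}

```text
t: 10.05
eef_pos: [0.4727, -0.3718, 0.179]
tool_rot: [0.0, 0.539, 0.843, -0.0]
contact_force: [-0.0, 0.1, -0.5]
gripper_width: 0.0
grasp_force: 0.0
```

Run:
```python
from station import *
from h import *
S=read_camera('scene');o=get_obs();print(o['t'],o['eef_pos'],o['contact_force'])
for x0,y0,x1,y1 in ((325,225,385,285),(235,255,290,310)):
    im=S['img'][y0:y1,x0:x1];n,l,st,ce=cv2.connectedComponentsWithStats((im.max(2)<50).astype(np.uint8))
    print([(st[i].tolist(),(ce[i]+[x0,y0]).round(1)) for i in range(1,n) if st[i,4]>15])
print(hand_in())
```

```text
10.1 [ 0.47226512 -0.3714861   0.17815479] [-0.32676767  0.64815082 -0.18876334]
[([16, 13, 28, 22, 299], array([355.1, 247.7])), ([38, 42, 6, 6, 23], array([365.9, 270. ]))]
[([19, 15, 10, 9, 69], array([258.4, 274. ])), ([34, 30, 6, 8, 27], array([271.9, 288.4]))]
the job is handed in; nothing more can be done
None
```

I pressed the stop head until it latched, twisted it clockwise until it popped out and turned back, then pressed start fully in and let it come out. The job was handed in at about 10 s; no verdict came back, but the last camera check shows both boxes and buttons where they began.

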